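Knock the stuck liner out of a digestion autoclave

ROBOT

A 7-joint arm with a two-finger parallel gripper is mounted at the origin on the work surface. World frame = base frame: x ahead of the robot, y to its left, z up, the work surface at z = 0. Lengths are in m, angles in rad, forces in N, time in s.
With the tool pointing down it reaches from about 0.35 to 0.9 m from the base axis. Payload 19.9 kg.
Tool frame: the origin (TCP) lies at the very end of the fingers, on their centre line; the grasp point (between the pads) lies 19 mm behind it; z points along the fingers, y is the line along which they close (so a half turn about z gives the same grasp; the last joint's range is limited). The gripper opens to 94 mm and grips with 3 to 60 N. Pads are 16 mm wide; open, the fingers measure 119 mm over their backs; the gripper's body (75 mm by 177 mm) begins 78 mm behind the grasp point.
Start: joints at [1.27, 0.417, -0.01, 1.614, 0.005, 1.111, -0.053], TCP at [0.16, -0.604, 0.205] pointing down, gripper open.
Joint ranges: [-2.81, 2.81], [-0.39, 2.02], [-1.27, 1.25], [0.06, 2.57], [-1.19, 4.33], [0.19, 2], [-2.82, 2.82]. Speed limits (rad/s): [1.89, 1.89, 2.39, 2.39, 3.01, 3.01, 3.01].

INTERFACE

Orientations are given as [roll, pitch, yaw] about the fixed x, y, z axes, in that order (R = Rz(yaw) Ry(pitch) Rx(roll)).
In Python, from station import r gives the robot as it stands.
- The arm moves only by the tool step_arm, never from a script. Its argument "steps" is a list of rows, each a list of 3 entries, a list of its own where there are three numbers: the shift along the world's x, y, z in mm, then the turn, a rotation vector about the world's x, y, z in degrees, then the finger opening in mm, from 0 to 94. In form: [[[dx, dy, dz], [ax, ay, az], jaw], ...]. A call has 1 to 20 rows; each row shifts and turns the commanded pose from where the row before left it; what a row does not reach is not made up. A row lasts 1/12 s, in which the tool goes at most 41.7 mm and 7.16 degrees, less where a joint would pass 70% of its speed; a pose out of reach is approached as far as the arm can. A call with a gripper value outside its range is refused whole. The fingers move at their own pace and stop on an object; "newtons" is the grip in N (left out, the last holds). Time passes only in rows, so rows that do not move let the fingers close. It gives the time, the measured TCP pose, the force, the opening and the grip force at its end, in the units of the state.
- r.state(): the state, without advancing time (a new reading comes with each control period).
- r.grab_frame(name): name is "scene" or "top" or "wrist"; returns the picture (420x560x3 uint8, red, green, blue); there is no depth.
- r.calibration(name): a dict with "intrinsics" (3x3 intrinsics, pixels), "world_from_camera" (4x4, takes a point from camera to world coordinates). Camera axes: x right, y up, looking along -z (the intrinsics and any distortion apply to the point x, -y, -z); pixel columns grow to the right and rows downward; lengths in m; the calibration is good to about 2 mm. A picture is of the moment at which its call begins: read the wrist's pose just before it. calibration takes no time and is no camera call; for the wrist camera it gives the pose at the moment of the call.
- r.job_done(): hands the job in; it is judged then, once.
The state is a dict: "time": time; "qpos": joint angles; "dq": joint speeds; "tau": joint torques, N m; "ee_pos": TCP position; "ee_rot": TCP orientation; "contact_force": force on the tool from outside, world axes, zero at the start; "torque": the same for the moment, N m; "grip_width": opening from 0.0 (shut) to 1.0 (fully open); "gripper_force": force on a finger pad.
Only numpy, scipy, OpenCV 4.12 (cv2) and the standard library are available. Lean on these libraries where they do the work, as an engineer would, in place of code of your own. Each camera call takes 0.05 s, during which the arm holds its last target. There are 200 camera calls.

TASK

The lidded white liner is stuck in the steel autoclave body that is clamped on its side in the vice. Pick the knock-out rod off its rest, hold it by its steel shaft to start it into the hole in the autoclave's base, let go of it partway in, then take it by its black handle and push it fully home, collar against the base hub, so that the liner slides out of the mouth. Leave the rod in place and do not disturb the cap, beaker or bottle.

Things in the scene. Friction and masses are not known exactly. Their poses are not given: they have to be found in the camera images.
- rod: Round knock-out rod, 200 mm long, 0.2 kg; origin on its axis at the collar's front face, x axis along the rod to the tip. Steel shaft, 14 mm diameter, x = 0 to 130 mm; steel collar, 26 mm diameter, x = -5 to 0; black handle, 16 mm diameter, x = -70 to -5. Balances at x = 43 mm. At the start it lies level on its rest, axis 50 mm above the bench.
- rod_tip (a point): Centre of the rod's tip, at x = 130 mm on the rod; the last 5 mm taper to 8 mm diameter. The rod fits the hole with 1.5 mm clearance all round: let go partway in it stays there, its handle end drooping up to 5 degrees.
- rod_rest: Low aluminium rest fixed to the bench, base plate 175 x 70 x 4 mm, origin under its centre, x along the rod. Two notched upright plates, 50 mm wide, under 60 mm high, stand at x = -72 and +72 mm; the rod lies across them, its origin at x = -37 mm, its tip towards +x. Between the uprights the shaft is free on both sides and below.
- hole_mouth (a point): Centre of the knock-out hole's mouth, in the end face of the hub at the autoclave's base, 115 mm above the bench. x axis: level, into the hole along the bore. Hole 17 mm diameter, 42 mm long, then the cavity, where the liner's bottom blocks it. Hub 40 mm diameter, 20 mm long; behind it the body is 70 mm diameter up to x = 160 mm. Rod home: collar on the hub face, tip at x = 130 mm.
- vice: Iron bench vice bolted down, origin on the bench under its centre, x axis along the bore; hole_mouth is at x = -80, y = 0, z = 115 mm, the autoclave's open mouth at x = +80 mm. Base, jaws (80 mm wide, 130 mm high) and screw fill x = -95 to +95 below z = 20, else x = -43 to +43, y = -155 to +120 mm; the tommy bar spans x = -70 to +70 at y = -137, below z = 82 mm.
- liner (a joint): How far the liner (white PTFE, 46 mm diameter, 112 mm long, lid on) is pushed out towards the mouth, in m: 0 = seated on the cavity floor, about 0.088 with the rod fully home, stop at 0.1. Stiff: needs about 6 N, a few more when moved fast, and stays where it is left. At the start it lies inside the mouth and cannot be gripped.
- liner_end (a point): Centre of the outer end face of the liner's lid, 112 mm from the liner's bottom; 6 mm inside the autoclave's mouth when the joint reads 0.
- steel_cap: Loose knurled steel screw cap of the autoclave, 82 mm diameter, 50 mm high, origin under its centre. Bystander.
- beaker: Loose glass beaker, 70 mm diameter, 90 mm high, origin under its centre. Bystander.
- reagent_bottle: Loose amber glass bottle with black cap, 68 mm diameter, 150 mm high, origin under its centre. Bystander.
Mind the look-alikes: they are no part of the job. Of the things like the rod, leave any that is turquoise; of the rest the larger one is meant.

How it is judged:
By the outcome, as a careful person would: the job done as asked, in the order asked, and still so for the second after the job is handed in, with the robot touching nothing.
It also fails if it takes over 61 s, if anything falls off the work surface, if the arm or the gripper's body presses on something with over 40 N, if the wrist force passes 120 N, or if a joint passes its speed limit or range.

## Working session

There is one attempt and no reset: what is moved stays moved. The work goes in short steps, Python scripts to look and compute and a tool call to move; the robot and the scene stay as the last step left them, time stands still between calls to the robot, and variables do not carry over. Pictures are saved under pics/ and viewed, at most 10 in all, crops included, and the job is handed in when it is done.

Besides the shell and the picture viewer there is one more tool, called in YAML: its name, and indented under it one key for each argument. step_arm: Moves the arm, as the interface text tells. Its arguments: {"type":"object","properties":{"steps":{"type":"array"},"newtons":{"type":"number"}},"required":["steps"]}

```bash
mkdir -p pics
cat > h.py <<'E'
import numpy as np, cv2
from station import r
def save(n,im): cv2.imwrite(f'pics/{n}.png',cv2.cvtColor(im,cv2.COLOR_RGB2BGR))
def ray(c,u,v):
    K=np.array(c['intrinsics']);T=np.array(c['world_from_camera'])
    d=np.linalg.inv(K)@[u,v,1.]; d=np.array([d[0],-d[1],-d[2]])
    return T[:3,3],T[:3,:3]@d
def onz(c,u,v,z):
    o,d=ray(c,u,v); return o+d*(z-o[2])/d[2]
def tri(rs):
    A=np.zeros((3,3));b=np.zeros(3)
    for o,d in rs:
        d=d/np.linalg.norm(d);P=np.eye(3)-np.outer(d,d);A+=P;b+=P@o
    p=np.linalg.solve(A,b)
    return p,[np.linalg.norm((np.eye(3)-np.outer(d,d)/(d@d))@(p-o)) for o,d in rs]
def proj(c,p):
    K=np.array(c['intrinsics']);T=np.linalg.inv(np.array(c['world_from_camera']))
    q=T[:3,:3]@np.array(p)+T[:3,3]; q=K@[q[0],-q[1],-q[2]]; return q[:2]/q[2]
E
python3 - <<'E'
from h import *
s=r.state();print(s)
for n in ['scene','top','wrist']:
    im=r.grab_frame(n);np.save(f'pics/{n}.npy',im);save(n+'0',im);c=r.calibration(n);print(n,c)
a=np.load('pics/scene.npy');b=np.load('pics/top.npy')
save('both',cv2.resize(np.hstack([a,b]),(800,300)))
E
```

```text
{'time': 0.0, 'qpos': array([ 1.27051154,  0.417921  , -0.01031132,  1.61418203,  0.00471094,
        1.1106943 , -0.05298285]), 'dq': array([-2.37965459e-04, -1.79235727e-03,  8.53644130e-05,  2.36323963e-04,
        6.78195190e-04, -2.45866225e-04,  1.05874574e-03]), 'tau': array([ 1.12905916e-03, -8.51251173e+01,  6.38859160e-01, -4.25999451e+01,
       -4.87931608e-02,  1.84941490e-02,  1.52930784e-04]), 'ee_pos': array([ 0.15983354, -0.60382574,  0.20485501]), 'ee_rot': array([-3.14041548e+00,  9.61288469e-05,  2.58822735e-01]), 'contact_force': array([ 0.12143885,  0.38282229, -0.51933317]), 'torque': array([0.00041389, 0.09676822, 0.03467796]), 'gripper_force': 0.0, 'grip_width': 1.000169269394157}
scene {'intrinsics': array([[409.4300385 ,   0.        , 284.34854298],
       [  0.        , 409.4300385 , 206.63669209],
       [  0.        ,   0.        ,   1.        ]]), 'world_from_camera': array([[-0.39185796, -0.71212881,  0.58251171,  1.36597731],
       [ 0.91994162, -0.31184347,  0.23761537,  0.44523689],
       [ 0.01243972,  0.62898824,  0.77731528,  1.12446513],
     
[... 337 characters left out ...]
.00217421, -0.0261566 ,  0.13131095],
       [-0.02540964,  0.16952066,  0.98519901,  1.07878173],
       [ 0.        ,  0.        ,  0.        ,  1.        ]])}
wrist {'intrinsics': array([[344.070153  ,   0.        , 283.29825496],
       [  0.        , 344.070153  , 208.41704714],
       [  0.        ,   0.        ,   1.        ]]), 'world_from_camera': array([[ 2.55732794e-01,  9.36676219e-01,  2.39245477e-01,
         2.27738442e-01],
       [-9.66747447e-01,  2.47863243e-01,  6.29538357e-02,
        -5.87875875e-01],
       [-3.32799172e-04, -2.47389315e-01,  9.68916104e-01,
         3.84344117e-01],
       [ 0.00000000e+00,  0.00000000e+00,  0.00000000e+00,
         1.00000000e+00]])}
```

View pics/top0.png

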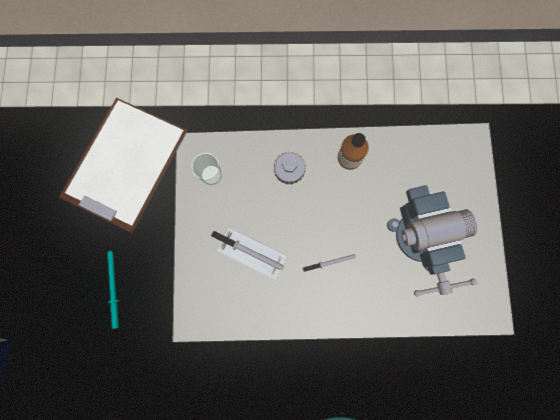

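View pics/scene0.png

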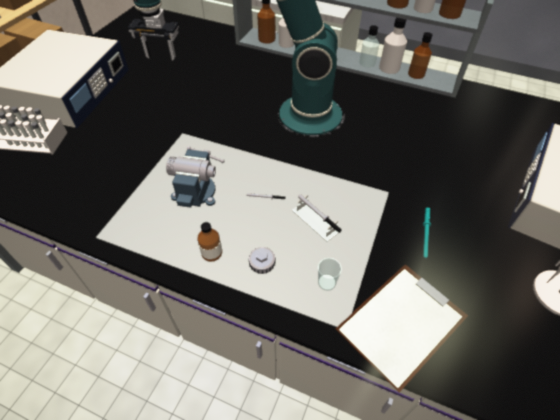

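Candidates in the top view are the turquoise rod at (113,290), to be left alone, the small rod at (330,263), and the larger one on the rest at (247,250). The rod on the rest fits the description: it is not turquoise, it is the larger of the other two, and it lies on the rest. Its handle end is at about (213,235) and its tip at (283,268). The autoclave hub is at about (408,237), with the bore running to the right. I'll confirm with one crop.

Run:
```python
from h import *
b=np.load('pics/top.npy');a=np.load('pics/scene.npy')
t1=cv2.resize(b[215:295,200:300],(400,320),interpolation=2)
t2=cv2.resize(b[180:260,385:485],(400,320),interpolation=2)
s1=cv2.resize(a[185:245,285:360],(400,280),interpolation=2)
s2=cv2.resize(a[140:212,150:240],(400,280),interpolation=2)
save('crop',np.vstack([np.hstack([t1,t2]),np.hstack([s1,s2])]))
c=r.calibration('top')
print(onz(c,213,235,.05),onz(c,283,268,.05),onz(c,408,237,.115),onz(c,475,222,.115))
```

```text
[0.57301066 0.31635721 0.05      ] [0.49085008 0.13838167 0.05      ] [ 0.5620784  -0.15525382  0.115     ] [ 0.59812566 -0.31333951  0.115     ]
```

View pics/crop.png

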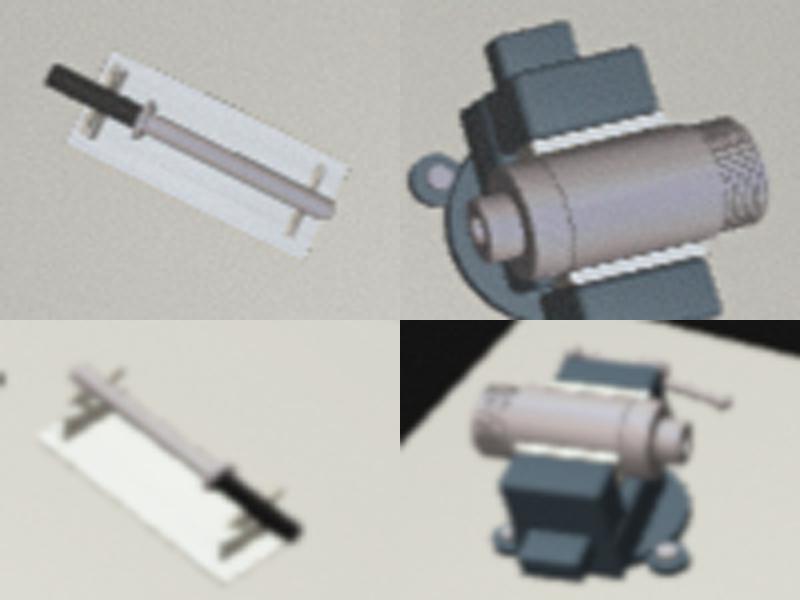

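The crop confirms it: the large rod with the black handle is on the aluminium rest (handle end (212,234), collar (237,245), tip (283,267.5) in top). The hole in the hub is at (404.5,237) in top and (214,171) in scene. Next I triangulate.

Run:
```python
from h import *
t=r.calibration('top');s=r.calibration('scene')
P={}
for n,a,b in [('hend',(212.3,234),(339.5,230.3)),('collar',(236.8,245),(325.9,219)),('tip',(283.2,267.5),(299.2,196.1)),('hole',(404.5,237.2),(213.9,171.4))]:
    P[n]=tri([ray(t,*a),ray(s,*b)]); print(n,P[n][0].round(4),np.round(P[n][1],4))
v=P['tip'][0]-P['hend'][0];print('len',np.linalg.norm(v),'yaw',np.degrees(np.arctan2(v[1],v[0])))
# autoclave axis: top silhouette mid-lines at far end & near
a=onz(t,404.5,237.2,.115)
for u,v in [(472,222),(475,222)]:
    b=onz(t,u,v,.115);d=b-a;print(np.degrees(np.arctan2(d[1],d[0])),np.linalg.norm(d))
print(onz(t,330,263,.01))
for uv in [(206,170),(290,167),(353,150)]: print(onz(t,*uv,.05).round(3))
```

```text
hend [0.5763 0.3186 0.0455] [0.0005 0.0005]
collar [0.5479 0.2589 0.0405] [0.0027 0.0027]
tip [0.4916 0.1405 0.0419] [0.0027 0.0027]
hole [ 0.5615 -0.1465  0.1119] [0.0015 0.0015]
len 0.1971859584540006 yaw -115.44927086999505
-77.08342472805283 0.1634230345640127
-77.60199389910663 0.17023185443391461
[0.50598598 0.01706813 0.01      ]
[0.744 0.34  0.05 ]
[0.752 0.121 0.05 ]
[ 0.797 -0.043  0.05 ]
```

step_arm:
  steps:
    - [[16, 37, 0], [0, 0, 2.5], 94]
    - [[16, 37, 0], [0, 0, 2.5], 94]
    - [[16, 37, 0], [0, 0, 2.5], 94]
    - [[16, 37, 0], [0, 0, 2.5], 94]
    - [[16, 37, 0], [0, 0, 2.5], 94]
    - [[16, 37, 0], [0, 0, 2.5], 94]
    - [[16, 37, 0], [0, 0, 2.5], 94]
    - [[16, 37, 0], [0, 0, 2.5], 94]
    - [[16, 37, 0], [0, 0, 2.5], 94]
    - [[16, 37, 0], [0, 0, 2.5], 94]
    - [[16, 37, 0], [0, 0, 2.5], 94]
    - [[16, 37, 0], [0, 0, 2.5], 94]
    - [[16, 37, 0], [0, 0, 2.5], 94]
    - [[16, 37, 0], [0, 0, 2.5], 94]
    - [[16, 37, 0], [0, 0, 2.5], 94]
    - [[16, 37, 0], [0, 0, 2.5], 94]
    - [[16, 37, 0], [0, 0, 2.5], 94]
    - [[16, 37, 0], [0, 0, 2.5], 94]
    - [[16, 37, 0], [0, 0, 2.5], 94]
    - [[16, 37, 0], [0, 0, 2.2], 94]

```text
time: 1.82
ee_pos: [0.4804, 0.1377, 0.2055]
ee_rot: [3.141, -0.0, 1.128]
contact_force: [0.4, -0.8, 0.7]
grip_width: 1.002
gripper_force: 0.0
```

step_arm:
  steps:
    - [[25, 30, 0], [0, 0, 0], 94]
    - [[24, 28, 0], [0, 0, 0], 94]
    - [[0, 25, 0], [0, 0, 0], 94]
    - [[0, 0, 0], [0, 0, 0], 94]
    - [[0, 0, 0], [0, 0, 0], 94]
    - [[0, 0, 0], [0, 0, 0], 94]

```text
time: 2.32
ee_pos: [0.5288, 0.2183, 0.2051]
ee_rot: [-3.141, 0.001, 1.126]
contact_force: [-0.2, -0.3, 0.8]
grip_width: 1.001
gripper_force: 0.0
```

Run:
```python
from h import *
s=r.state();c=r.calibration('wrist');im=r.grab_frame('wrist');np.save('pics/w1.npy',im);save('w1',im)
print(s['time'],s['ee_pos'],np.degrees(s['ee_rot']),s['qpos'])
np.savez('pics/w1c.npz',**c)
```

```text
2.3167 [0.52875095 0.21827373 0.2051375 ] [-1.79980930e+02  4.28805427e-02  6.45242145e+01] [ 0.13711147  0.41501214 -0.74675832  1.72928216  0.30934433  1.11977229
 -1.14892084]
```

View pics/w1.png

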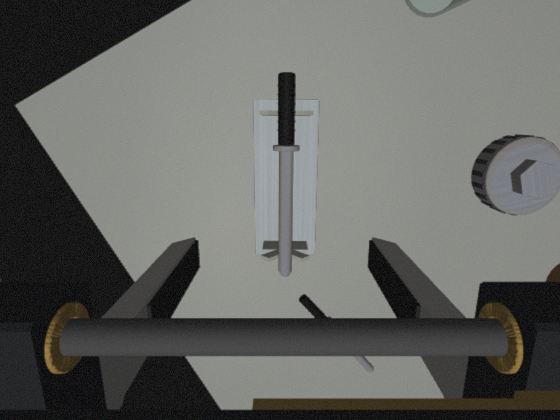

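The wrist view shows the rod upright in the picture: handle end (287,73), collar (286,148), tip (285,276). It lies midway between the fingers. Now I locate it at its height.

Run:
```python
from h import *
c=dict(np.load('pics/w1c.npz'));im=np.load('pics/w1.npy').astype(int)
# shaft midline rows 160-235, handle rows 80-140
g=im.sum(2)
for v in (85,110,135): 
    x=np.where(g[v,265:310]<190)[0]+265; print(v,x.min(),x.max())
for v in (165,185,205,225):
    x=np.arange(258,314)[np.abs(np.gradient(g[v,258:314].astype(float)))>25]; print(v,x)
t=r.calibration('top');s=r.calibration('scene')
for n,w,a,b in [('hend',(287,73),(212.3,234),(339.5,230.3)),('collar',(286,148),(236.8,245),(325.9,219)),('tip',(285,276),(283.2,267.5),(299.2,196.1))]:
    print(n,onz(c,*w,.05).round(4),onz(t,*a,.05).round(4),tri([ray(t,*a),ray(s,*b),ray(c,*w)])[0].round(4),tri([ray(t,*a),ray(c,*w)])[0].round(4))
```

```text
85 278 294
110 278 293
135 278 293
165 [278 279 280 281 290 292 293 294]
185 [277 278 279 280 281 290 292 293]
205 [277 278 279 280 281 290 292 293]
225 [277 278 280 290 292 293]
hend [0.5792 0.317  0.05  ] [0.5756 0.3182 0.05  ] [0.5776 0.3182 0.0469] [0.5788 0.3198 0.0348]
collar [0.5495 0.2564 0.05  ] [0.5478 0.2552 0.05  ] [0.5485 0.2579 0.0414] [0.5489 0.256  0.0417]
tip [0.4913 0.1362 0.05  ] [0.4921 0.1379 0.05  ] [0.4918 0.139  0.046 ] [0.492  0.1378 0.0538]
```

step_arm:
  steps:
    - [[2, -1, -30], [0, 0, -0.4], 94]
    - [[0, 0, -35], [0, 0, 0], 94]
    - [[0, 0, -35], [0, 0, 0], 94]
    - [[0, 0, -30], [0, 0, 0], 94]
    - [[0, 0, -24], [0, 0, 0], 94]
    - [[0, 0, -14], [0, 0, 0], 94]
    - [[0, 0, -6], [0, 0, 0], 94]
    - [[0, 0, 0], [0, 0, 0], 40]
    - [[0, 0, 0], [0, 0, 0], 40]
    - [[0, 0, 0], [0, 0, 0], 40]
    - [[0, 0, 0], [0, 0, 0], 10]
    - [[0, 0, 0], [0, 0, 0], 10]
    - [[0, 0, 0], [0, 0, 0], 10]
    - [[0, 0, 0], [0, 0, 0], 10]
    - [[0, 0, 0], [0, 0, 0], 10]
    - [[0, 0, 0], [0, 0, 0], 10]
  newtons: 40

```text
time: 3.7
ee_pos: [0.531, 0.2179, 0.0315]
ee_rot: [-3.142, -0.0, 1.119]
contact_force: [-0.9, -1.1, -0.4]
grip_width: 0.399
gripper_force: 0.0
```

step_arm:
  steps:
    - [[0, 0, 0], [0, 0, 0], 8]
    - [[0, 0, 0], [0, 0, 0], 8]
    - [[0, 0, 0], [0, 0, 0], 8]
    - [[0, 0, 0], [0, 0, 0], 8]
    - [[0, 0, 0], [0, 0, 0], 8]
    - [[0, 0, 0], [0, 0, 0], 8]
    - [[0, 0, 0], [0, 0, 0], 8]
    - [[0, 0, 0], [0, 0, 0], 8]

```text
time: 4.37
ee_pos: [0.5308, 0.2179, 0.0314]
ee_rot: [-3.141, 0.0, 1.119]
contact_force: [-2.5, 0.8, 1.1]
grip_width: 0.136
gripper_force: 40.0
```

step_arm:
  steps:
    - [[0, 0, 10], [0, 0, 0], 8]
    - [[0, 0, 30], [0, 0, 0], 8]
    - [[0, 0, 36], [0, 0, 0], 8]
    - [[0, 0, 36], [0, 0, 0], 8]
    - [[0, 0, 36], [0, 0, 0], 8]
    - [[0, 0, 36], [0, 0, 0], 8]
    - [[0, 0, 36], [0, 0, 0], 8]

```text
time: 4.95
ee_pos: [0.5305, 0.2177, 0.254]
ee_rot: [3.141, -0.0, 1.12]
contact_force: [1.1, 0.5, -2.0]
grip_width: 0.138
gripper_force: 40.0
```

step_arm:
  steps:
    - [[-2, -18, 0], [0, 0, 2], 8]
    - [[-2, -36, 0], [0, 0, 2.8], 8]
    - [[-2, -36, 0], [0, 0, 2.8], 8]
    - [[-2, -36, 0], [0, 0, 2.8], 8]
    - [[-2, -36, 0], [0, 0, 2.8], 8]
    - [[-2, -36, 0], [0, 0, 2.8], 8]
    - [[-2, -36, 0], [0, 0, 2.8], 8]
    - [[-2, -36, 0], [0, 0, 2.8], 8]
    - [[-2, -36, 0], [0, 0, 2.8], 8]
    - [[-2, -36, 0], [0, 0, 2.8], 8]
    - [[-2, -36, 0], [0, 0, 2.8], 8]
    - [[-2, -36, 0], [0, 0, 2.8], 8]
    - [[-2, -36, 0], [0, 0, 2.8], 8]
    - [[-2, -36, 0], [0, 0, 2.8], 8]
    - [[-1, -27, 0], [0, 0, 0.2], 8]
    - [[0, 0, 0], [0, 0, 0], 8]
    - [[0, 0, 0], [0, 0, 0], 8]
    - [[0, 0, 0], [0, 0, 0], 8]
    - [[0, 0, 0], [0, 0, 0], 8]

```text
time: 6.53
ee_pos: [0.5022, -0.294, 0.2519]
ee_rot: [3.141, 0.0, 1.794]
contact_force: [-0.2, -0.4, -1.5]
grip_width: 0.138
gripper_force: 40.0
```

Run:
```python
from h import *
s=r.state();c=r.calibration('wrist');im=r.grab_frame('wrist');np.save('pics/w2.npy',im);save('w2',im)
print(s['time'],s['ee_pos'],np.degrees(s['ee_rot']),s['qpos'].round(2))
np.savez('pics/w2c.npz',**c)
```

```text
6.5333 [ 0.50221675 -0.29400492  0.2518841 ] [1.79987747e+02 1.20942956e-02 1.02815072e+02] [ 1.    0.37 -0.67  1.65  0.24  1.2   0.5 ]
```

View pics/w2.png

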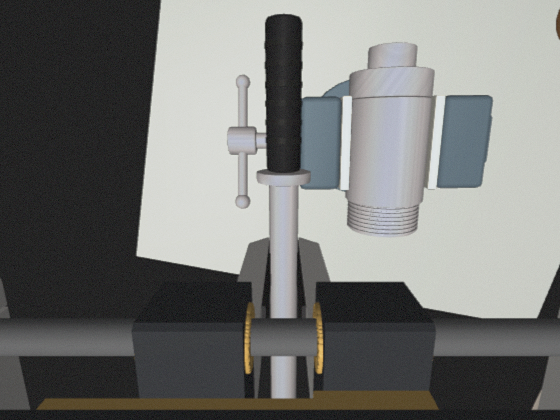

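The wrist view shows the held rod in the middle (handle end (284,15), collar (283,178)). The hub is at columns 368–417, rows 45–68, and the threaded mouth at columns 347–418, down to row 235. I'll fit both axes from the edges.

Run:
```python
from h import *
c=dict(np.load('pics/w2c.npz'));g=cv2.GaussianBlur(np.load('pics/w2.npy'),(3,3),0).astype(float)
def edge(v,a,b):
    d=np.abs(np.diff(g[v,a:b],axis=0)).sum(1); k=d.argmax(); 
    k0,k1=max(k-2,0),k+3; w=d[k0:k1]; return a+.5+(np.arange(k0,k0+len(w))*w).sum()/w.sum()
def bis(v,e1,e2):
    # ray bisecting two tangent rays
    o,d1=ray(c,e1,v);_,d2=ray(c,e2,v); return o,d1/np.linalg.norm(d1)+d2/np.linalg.norm(d2)
def at(od,z): o,d=od; return o+d*(z-o[2])/d[2]
R={}
for n,rows,L,Rr,z in [('hub',range(50,64,3),(360,376),(409,425),.115),('front',range(76,92,4),(342,358),(426,442),.115),('thread',range(208,226,3),(339,355),(410,426),.115),('handle',range(25,165,15),(258,274),(293,309),.271),('shaft',range(190,235,8),(262,276),(291,304),.271)]:
    E=[(v,edge(v,*L),edge(v,*Rr)) for v in rows]; print(n,[(v,round(a,1),round(b,1)) for v,a,b in E])
    R[n]=np.array([at(bis(*e),z) for e in E])
T=r.state()['ee_pos']
def fit(P):
    m=P.mean(0);_,_,V=np.linalg.svd(P[:,:2]-m[:2]);d=V[0]; d=d*(-1 if d[1]>0 else 1);return m,d,np.degrees(np.arctan2(d[1],d[0]))
mb,db,yb=fit(np.vstack([R['hub'],R['front'],R['thread']]));mr,dr,yr=fit(np.vstack([R['handle'],R['shaft']]))
print('bore',mb,yb,'thread-hub',[fit(np.vstack([R[a],R[b]]))[2] for a,b in [('hub','thread'),('front','thread')]]);print('rod',mr,yr,'handle',fit(R['handle'])[2])
n=np.array([-db[1],db[0]])
print('resid bore',{k:((R[k][:,:2]-mb[:2])@n*1e3).round(1) for k in('hub','front','thread')})
nr=np.array([-dr[1],dr[0]]);print('rod line lateral offset vs TCP mm',(mr[:2]-T[:2])@nr*1e3)
# hub face top edge row ~45 at z ~ .115+.02
for v in (42,44,46): print(v,[onz(c,393,v,z).round(4) for z in(.115,.135)])
print('threadend',onz(c,383,235,.115),'hend',onz(c,283.5,15,.271),'collarfront',onz(c,283.5,182,.271))
print(T, 'lateral TCP->bore',(mb[:2]-T[:2])@n*1e3, 'db',db)
```

```text
hub [(50, np.float64(368.2), np.float64(416.8)), (53, np.float64(367.5), np.float64(416.5)), (56, np.float64(367.5), np.float64(416.3)), (59, np.float64(367.5), np.float64(416.3)), (62, np.float64(367.4), np.float64(415.8))]
front [(76, np.float64(348.7), np.float64(433.9)), (80, np.float64(347.3), np.float64(433.5)), (84, np.float64(348.7), np.float64(433.3)), (88, np.float64(348.9), np.float64(432.7))]
thread [(208, np.float64(347.2), np.float64(418.5)), (211, np.float64(347.1), np.float64(418.3)), (214, np.float64(346.9), np.float64(418.1)), (217, np.float64(346.7), np.float64(417.7)), (220, np.float64(346.5), np.float64(417.5)), (223, np.float64(346.5), np.float64(417.4))]
handle [(25, np.float64(264.6), np.float64(301.8)), (40, np.float64(264.6), np.float64(301.7)), (55, np.float64(264.9), np.float64(301.3)), (70, np.float64(264.9), np.float64(301.2)), (85, np.float64(264.6), np.float64(301.7)), (100, np.float64(265.3), np.float64(301.4)), (115, np.float64(265.7), np.float64(300.9)), (130, np.float64(265.7), np.float64(300.9)), (145, np.float64(265.9), np.float64(300.6)), (160, 
[... 520 characters left out ...]
 -77.11725433843209
resid bore {'hub': array([ 0.2, -0. ,  0.1,  0.2,  0.1]), 'front': array([-0.1, -0.8,  0.1,  0.1]), 'thread': array([ 0. ,  0.1,  0. , -0.1, -0.1,  0.1])}
rod line lateral offset vs TCP mm -1.7256334955118473
42 [array([ 0.5611, -0.1433,  0.115 ]), array([ 0.5563, -0.1485,  0.135 ])]
44 [array([ 0.5616, -0.1448,  0.115 ]), array([ 0.5567, -0.1499,  0.135 ])]
46 [array([ 0.562 , -0.1463,  0.115 ]), array([ 0.5572, -0.1513,  0.135 ])]
threadend [ 0.60283984 -0.30967514  0.115     ] hend [ 0.47573158 -0.18454728  0.271     ] collarfront [ 0.49149033 -0.25383623  0.271     ]
[ 0.50227537 -0.29397588  0.25186831] lateral TCP->bore 91.45149569879192 db [ 0.23117888 -0.97291126]
```

step_arm:
  steps:
    - [[3, 20, 0], [0, 0, 0.5], 8]
    - [[4, 36, 0], [0, 0, 0], 8]
    - [[4, 36, 0], [0, 0, 0], 8]
    - [[4, 36, 0], [0, 0, 0], 8]
    - [[4, 36, 0], [0, 0, 0], 8]
    - [[4, 36, 0], [0, 0, 0], 8]
    - [[4, 36, 0], [0, 0, 0], 8]
    - [[4, 36, -15], [0, 0, 0], 8]
    - [[0, 0, -30], [0, 0, 0], 8]
    - [[0, 0, -35], [0, 0, 0], 8]
    - [[0, 0, -35], [0, 0, 0], 8]
    - [[0, 0, -28], [0, 0, 0], 8]
    - [[0, 0, -12.5], [0, 0, 0], 8]
    - [[0, 0, 0], [0, 0, 0], 8]
    - [[0, 0, 0], [0, 0, 0], 8]
    - [[0, 0, 0], [0, 0, 0], 8]

```text
time: 7.92
ee_pos: [0.534, -0.0229, 0.0978]
ee_rot: [3.139, 0.001, 1.802]
contact_force: [-0.9, 0.3, -0.8]
grip_width: 0.139
gripper_force: 40.0
```

Run:
```python
from h import *
s=r.state();print(s['time'],s['ee_pos'],np.degrees(s['ee_rot']))
A={n:np.mean([r.grab_frame(n).astype(float) for _ in range(4)],0).astype(np.uint8) for n in('top','scene')}
for n in A: np.save(f'pics/{n}3.npy',A[n])
t=A['top'][190:270,310:450];q=A['scene'][130:220,150:290]
save('p3',np.vstack([cv2.resize(t,(560,320),interpolation=2)]+[cv2.resize(q[20:,:],(560,280),interpolation=2)]))
```

```text
7.9167 [ 0.53398002 -0.02286458  0.09775407] [1.79878417e+02 4.91937401e-02 1.03242763e+02]
```

View pics/p3.png

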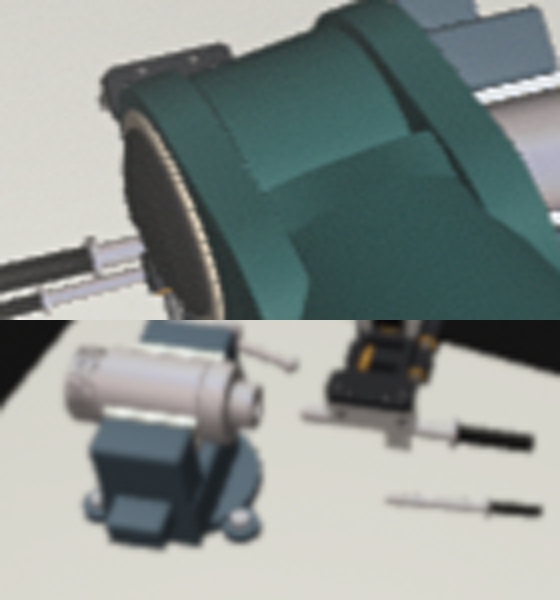

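The combined view shows the arm hiding the hub in top, but handle and collar are visible on the left (crop (45,270), collar (95,252)). The scene view shows the tip at crop (303,415) and the hole at (257,407). I'll compare the rod line and the bore line within each camera.

```bash
cat > m.py <<'E'
from h import *
def prof(im,p,nrm,h):
    k=np.arange(-h,h+.01,.1); xs=np.float32([p[0]+k*nrm[0]]);ys=np.float32([p[1]+k*nrm[1]])
    return k,cv2.remap(cv2.GaussianBlur(im,(3,3),0).astype(np.float32),xs,ys,cv2.INTER_CUBIC)[0].sum(1)
def mid(im,a,b,h,w,n=9):
    """midline of a bar between pixel pts a,b; edges found separately on both sides near half width w"""
    a,b=np.float64(a),np.float64(b);d=(b-a)/np.linalg.norm(b-a);nr=np.array([-d[1],d[0]]);out=[]
    for f in np.linspace(0,1,n):
        p=a+(b-a)*f;k,v=prof(im,p,nr,h);g=np.abs(np.gradient(v))
        e=[]
        for sgn in(-1,1):
            m=np.abs(k-sgn*w)<max(1.6,w*.3);gg=np.where(m,g,0)**2;e.append((k*gg).sum()/gg.sum())
        out.append((p+nr*np.mean(e),e[1]-e[0]))
    return np.array([o[0] for o in out]),np.array([o[1] for o in out]).round(1)
E
python3 - <<'E'
from m import *
t=r.calibration('top');s=r.calibration('scene')
T0=np.load('pics/top.npy');T3=np.load('pics/top3.npy');S3=np.load('pics/scene3.npy')
u=np.array([.23118,-.97291]);n=np.array([-u[1],u[0]]);mb=np.array([.57736,-.21438])
tcp=np.array([.53398,-.02286])
# predicted pixel of bore & rod axes
print('pred hole top',proj(t,[.5615,-.147,.115]),'mouth',proj(t,[*(np.array([.5615,-.147])+.16*u),.115]),'scene hole',proj(s,[.5615,-.147,.115]),'mouth',proj(s,[*(np.array([.5615,-.147])+.16*u),.115]))
def rep(nm,c,P,w,z):
    W=np.array([onz(c,*p,z)[:2] for p in P]);print(nm,'w',w,'lat rel mb mm',((W-mb)@n*1e3).round(1),'along',((W-mb)@u*1e3).round(0)[[0,-1]])
H=lambda al,z,c,lat=0:proj(c,[*(mb+u*al+n*lat),z])
rep('top hub',t,*mid(T0,H(-.066,.115,t),H(-.054,.115,t),14,9,4),.115)
rep('top body',t,*mid(T0,H(-.04,.115,t),H(.04,.115,t),20,15.5),.115)
R=lambda al,z,c:proj(c,[*(tcp-u*al),z])
rep('top handle',t,*mid(T3,R(.055,.116,t),R(.105,.116,t),7,3.6),.116)
for nm,P,w in [('sc hub',*mid(S3,H(-.066,.115,s),H(-.054,.115,s),10,6.3,4)),('sc body',*mid(S3,H(-.04,.115,s),H(-.02,.115,s),16,11,5)),('sc thread',*mid(S3,H(.06,.115,s),H(.085,.115,s),16,9.5,5)),('sc handle',*mid(S3,R(.055,.116,s),R(.105,.116,s),5,2.5)),('sc tip',*mid(S3,R(-.082,.116,s),R(-.05,.116,s),5,2.2))]:
    rep(nm,s,P,w,.1155)
E
```

```text
pred hole top [404.46826251 237.23235679] mouth [470.39660325 221.83542516] scene hole [213.23065249 170.61809938] mouth [168.20058905 164.56316342]
top hub w [17.2 15.6 15.9 15.7] lat rel mb mm [-1.1 -0.4 -0.8 -0.8] along [-66. -54.]
top body w [32.6 30.8 34.  33.9 33.9 34.  33.8 33.9 34. ] lat rel mb mm [-2.3  0.5 -0.4 -0.6 -0.5 -0.6 -0.5 -0.4 -0.5] along [-40.  40.]
top handle w [6.8 7.  6.9 6.9 6.9 6.9 6.9 6.8 6.9] lat rel mb mm [0.6 0.8 0.5 0.6 0.6 0.7 0.8 0.6 0.6] along [-251. -301.]
sc hub w [11.6 13.2 13.3 11.6] lat rel mb mm [ 2.2 -0.4  1.4 -0.2] along [-67. -54.]
sc body w [20.5 21.4 21.4 22.5 20.8] lat rel mb mm [ 1.6 -3.4 -4.5 -1.5 -5.5] along [-40. -19.]
sc thread w [17.3 18.7 19.1 19.1 18.7] lat rel mb mm [-3.5  2.2  2.6  2.7  2.6] along [61. 84.]
sc handle w [4.5 4.5 4.5 4.5 4.4 4.4 4.5 4.5 4.4] lat rel mb mm [2.7 3.  2.9 2.8 2.7 3.  3.  3.  2.7] along [-251. -301.]
sc tip w [3.7 3.7 3.8 4.1 5.5 5.2 5.1 5.  5. ] lat rel mb mm [ 4.9  5.   5.   4.2  1.   1.1  0.5 -0.3 -0.3] along [-115. -146.]
```

step_arm:
  steps:
    - [[-1.2, -0.3, -1.4], [0, 0, 0], 8]
    - [[1.85, -7.8, 0], [0, 0, 0], 8]
    - [[1.85, -7.8, 0], [0, 0, 0], 8]
    - [[1.85, -7.8, 0], [0, 0, 0], 8]
    - [[1.85, -7.8, 0], [0, 0, 0], 8]
    - [[1.15, -4.9, 0], [0, 0, 0], 8]
    - [[1.15, -4.9, 0], [0, 0, 0], 8]
    - [[0.7, -2.9, 0], [0, 0, 0], 8]
    - [[0, 0, 0], [0, 0, 0], 8]
    - [[0, 0, 0], [0, 0, 0], 8]

```text
time: 9.15
ee_pos: [0.5423, -0.0673, 0.0946]
ee_rot: [3.141, 0.0, 1.802]
contact_force: [0.5, 0.3, -0.8]
grip_width: 0.137
gripper_force: 40.0
```

step_arm:
  steps:
    - [[1, 0.2, 1.6], [0, 0, 0], 8]
    - [[0, 0, 0], [0, 0, 0], 8]
    - [[0.6, -2.4, 0], [0, 0, 0], 8]
    - [[1.15, -4.9, 0], [0, 0, 0], 8]
    - [[1.15, -4.9, 0], [0, 0, 0], 8]

```text
time: 9.57
ee_pos: [0.5461, -0.0798, 0.0961]
ee_rot: [-3.141, 0.0, 1.802]
contact_force: [0.0, -0.3, -1.7]
grip_width: 0.139
gripper_force: 40.0
```

Run:
```python
from m import *
s_=r.state();print(s_['time'],s_['ee_pos'],s_['contact_force'],s_['torque'])
S=np.mean([r.grab_frame('scene').astype(float) for _ in range(3)],0).astype(np.uint8)
save('p4',cv2.resize(S[145:215,160:290],(780,420),interpolation=2))
```

```text
9.5667 [ 0.54610627 -0.07976526  0.09612446] [ 0.01458124 -0.34596248 -1.71442663] [-0.057987   -0.04505917 -0.05173396]
```

View pics/p4.png

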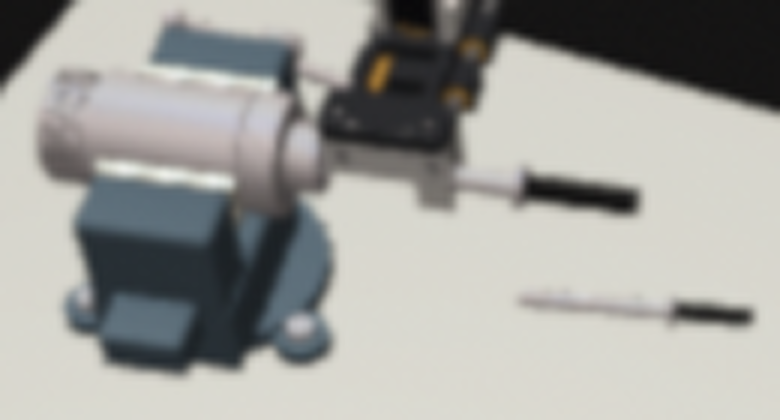

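The rod is starting into the hub, with the gap closed at crop (325,165) and no contact force. I'll advance further.

step_arm:
  steps:
    - [[1.15, -4.9, 0], [0, 0, 0], 8]
    - [[1.15, -4.9, 0], [0, 0, 0], 8]
    - [[1.15, -4.9, 0], [0, 0, 0], 8]
    - [[1.15, -4.9, 0], [0, 0, 0], 8]
    - [[0, 0, 0], [0, 0, 0], 8]

```text
time: 10.13
ee_pos: [0.5508, -0.1003, 0.096]
ee_rot: [-3.141, 0.0, 1.8]
contact_force: [-0.1, 0.0, -2.7]
grip_width: 0.138
gripper_force: 40.0
```

step_arm:
  steps:
    - [[0.6, -2.4, 0], [0, 0, 0], 8]
    - [[0.6, -2.4, 0], [0, 0, 0], 8]
    - [[0.6, -2.4, 0], [0, 0, 0], 8]
    - [[0.6, -2.4, 0], [0, 0, 0], 8]
    - [[0, 0, 0], [0, 0, 0], 8]
    - [[0, 0, 0], [0, 0, 0], 8]

```text
time: 10.63
ee_pos: [0.5529, -0.108, 0.096]
ee_rot: [-3.141, -0.001, 1.802]
contact_force: [-0.8, 3.3, -1.9]
grip_width: 0.136
gripper_force: 40.0
```

step_arm:
  steps:
    - [[0.6, -2.4, 0], [0, 0, 0], 8]
    - [[0.6, -2.4, 0], [0, 0, 0], 8]
    - [[0.6, -2.4, 0], [0, 0, 0], 8]
    - [[0.6, -2.4, 0], [0, 0, 0], 8]
    - [[0, 0, 0], [0, 0, 0], 8]
    - [[0, 0, 0], [0, 0, 0], 8]

```text
time: 11.13
ee_pos: [0.5554, -0.1178, 0.0961]
ee_rot: [-3.141, -0.0, 1.802]
contact_force: [-0.5, 3.0, -1.5]
grip_width: 0.136
gripper_force: 40.0
```

step_arm:
  steps:
    - [[0, 0, 0], [0, 0, 0], 16]
    - [[0, 0, 0], [0, 0, 0], 20]
    - [[0, 0, 0], [0, 0, 0], 60]
    - [[0, 0, 0], [0, 0, 0], 60]
    - [[0, 0, 0], [0, 0, 0], 60]
    - [[0, 0, 0], [0, 0, 0], 60]
    - [[0, 0, 0], [0, 0, 0], 60]
    - [[0, 0, 0], [0, 0, 0], 60]
    - [[0, 0, 0], [0, 0, 0], 60]
    - [[0, 0, 0], [0, 0, 0], 60]
    - [[0, 0, 0], [0, 0, 0], 60]

```text
time: 12.05
ee_pos: [0.5554, -0.1182, 0.0961]
ee_rot: [-3.141, -0.0, 1.802]
contact_force: [-0.3, 0.1, -0.0]
grip_width: 0.637
gripper_force: 0.0
```

Run:
```python
from m import *
s_=r.state();print(s_['time'],s_['ee_pos'],s_['contact_force'],s_['grip_width'])
S=np.mean([r.grab_frame('scene').astype(float) for _ in range(2)],0).astype(np.uint8)
W=r.grab_frame('wrist')
save('p5',np.vstack([cv2.resize(S[145:200,150:280],(560,237),interpolation=2),cv2.resize(W,(560,360))[:340]]))
np.save('pics/S5.npy',S);np.save('pics/W5.npy',W)
```

```text
12.05 [ 0.55540905 -0.11816313  0.09609527] [-0.31045171  0.13633177 -0.01170748] 0.6374840174957151
```

View pics/p5.png

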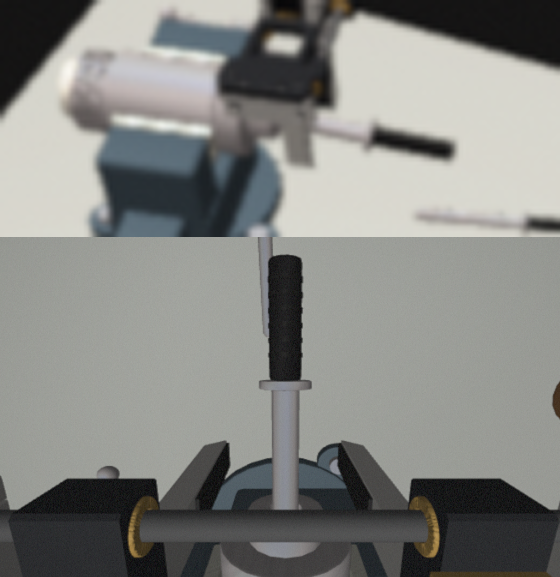

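The rod stayed in and droops slightly (scene crop collar (372,135), handle end (452,150)). The handle is centred between the open fingers in the wrist view (285,320), and the white liner is just showing at the mouth. I'll slide back along the rod and take the handle.

step_arm:
  steps:
    - [[-2.3, 9.7, 0], [0, 0, 0], 60]
    - [[-3.7, 15.6, -1], [-1, -0.2, 0], 60]
    - [[-3.7, 15.6, -2], [-1, -0.2, 0], 60]
    - [[-3.7, 15.6, -2], [-1, -0.3, 0], 60]
    - [[-3.7, 15.6, -2], [-0.9, -0.2, 0], 60]
    - [[-1.6, 6.8, 0], [0, 0, 0], 60]
    - [[0, 0, 0], [0, 0, 0], 60]
    - [[0, 0, 0], [0, 0, 0], 60]

```text
time: 12.87
ee_pos: [0.5369, -0.0394, 0.0893]
ee_rot: [-3.141, 0.07, 1.802]
contact_force: [0.0, -0.3, -0.0]
grip_width: 0.64
gripper_force: 0.0
```

Run:
```python
from m import *
s_=r.state();print(s_['time'],s_['ee_pos'],np.degrees(s_['ee_rot']),s_['contact_force'])
c=r.calibration('wrist');W=r.grab_frame('wrist');S=r.grab_frame('scene');np.save('pics/W6.npy',W)
save('p6',np.vstack([cv2.resize(S[145:200,150:280],(560,237),interpolation=2),cv2.resize(W,(560,360))[:340]]))
```

```text
12.8667 [ 0.53689555 -0.03941404  0.08928473] [-179.98393349    3.99941389  103.2502865 ] [ 0.00713622 -0.33591959 -0.0143644 ]
```

View pics/p6.png

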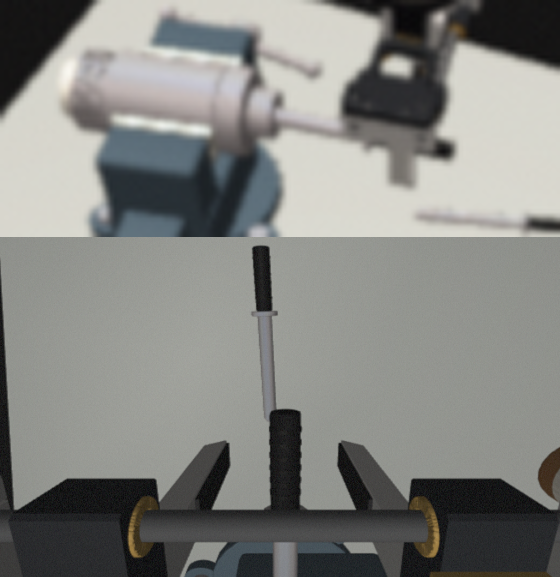

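The black handle is centred between the fingers (285,460 in the crop) and the rod is still seated in the hub. I'll grip it.

step_arm:
  steps:
    - [[0, 0, 0], [0, 0, 0], 8]
    - [[0, 0, 0], [0, 0, 0], 8]
    - [[0, 0, 0], [0, 0, 0], 8]
    - [[0, 0, 0], [0, 0, 0], 8]
    - [[0, 0, 0], [0, 0, 0], 8]
    - [[0, 0, 0], [0, 0, 0], 8]
    - [[0, 0, 0], [0, 0, 0], 8]
    - [[0, 0, 0], [0, 0, 0], 8]
    - [[0, 0, 0], [0, 0, 0], 8]
    - [[0, 0, 0], [0, 0, 0], 8]
    - [[0, 0, 0], [0, 0, 0], 8]
  newtons: 60

```text
time: 13.88
ee_pos: [0.5368, -0.0393, 0.0891]
ee_rot: [-3.141, 0.07, 1.802]
contact_force: [0.4, -0.7, 1.0]
grip_width: 0.156
gripper_force: 60.0
```

step_arm:
  steps:
    - [[0, 0, 1.7], [1, 0.2, 0], 8]
    - [[0, 0, 1.7], [1, 0.3, 0], 8]
    - [[0, 0, 1.7], [1, 0.2, 0], 8]
    - [[0, 0, 1.5], [0.9, 0.2, 0], 8]
    - [[0, 0, 0], [0, 0, 0], 8]
    - [[0, 0, 0], [0, 0, 0], 8]

```text
time: 14.38
ee_pos: [0.5368, -0.0393, 0.0958]
ee_rot: [3.141, -0.001, 1.801]
contact_force: [-0.5, 3.2, -1.0]
grip_width: 0.155
gripper_force: 60.0
```

Run:
```python
from m import *
s_=r.state();print(s_['contact_force'],s_['torque'])
t=r.calibration('scene')
S=np.mean([r.grab_frame('scene').astype(float) for _ in range(4)],0).astype(np.uint8);np.save('pics/S7.npy',S)
u=np.array([.23118,-.97291]);h=np.array([.5615,-.147])
for off in(0,):
    P,w=mid(S,proj(t,[*(h-u*.015),.115]),proj(t,[*(h-u*.05),.115]),5,2.4,7)
    W=np.array([onz(t,*p,.115)[:2] for p in P]);n=np.array([-u[1],u[0]]);print(w,((W-h)@n*1e3).round(1))
```

```text
[-0.50024168  3.1871013  -1.01271487] [ 0.67579241 -0.03885685  0.08030047]
[4.6 4.9 4.8 4.  6.  5.4 5.6] [ 2.6  1.9  1.9  3.2 -1.1  1.7  1.3]
```

step_arm:
  steps:
    - [[0.6, -2.4, 0], [0, 0, 0], 8]
    - [[1.15, -4.9, 0], [0, 0, 0], 8]
    - [[1.15, -4.9, 0], [0, 0, 0], 8]
    - [[1.15, -4.9, 0], [0, 0, 0], 8]
    - [[0, 0, 0], [0, 0, 0], 8]

```text
time: 15.0
ee_pos: [0.5409, -0.0567, 0.0957]
ee_rot: [-3.142, -0.0, 1.801]
contact_force: [0.6, 1.5, 0.4]
grip_width: 0.156
gripper_force: 60.0
```

step_arm:
  steps:
    - [[1.15, -4.9, 0], [0, 0, 0], 8]
    - [[1.15, -4.9, 0], [0, 0, 0], 8]
    - [[1.15, -4.9, 0], [0, 0, 0], 8]
    - [[1.15, -4.9, 0], [0, 0, 0], 8]
    - [[1.15, -4.9, 0], [0, 0, 0], 8]
    - [[1.15, -4.9, 0], [0, 0, 0], 8]

```text
time: 15.5
ee_pos: [0.5479, -0.0837, 0.0961]
ee_rot: [3.141, -0.002, 1.804]
contact_force: [-3.5, 15.8, 8.0]
grip_width: 0.154
gripper_force: 60.0
```

step_arm:
  steps:
    - [[0, 0, 0.8], [0, 0, 0], 8]
    - [[0, 0, 0], [0, 0, 0], 8]
    - [[0.6, -2.4, 0], [0, 0, 0], 8]
    - [[0.6, -2.4, 0], [0, 0, 0], 8]
    - [[0.6, -2.4, 0], [0, 0, 0], 8]
    - [[0.6, -2.4, 0], [0, 0, 0], 8]

```text
time: 16.0
ee_pos: [0.5502, -0.0937, 0.0968]
ee_rot: [3.141, -0.002, 1.803]
contact_force: [-3.6, 13.0, 6.7]
grip_width: 0.157
gripper_force: 60.0
```

step_arm:
  steps:
    - [[0.6, -2.4, 0.3], [0, 0, 0], 8]
    - [[0.6, -2.4, 0.3], [0, 0, 0], 8]
    - [[0.6, -2.4, 0], [0, 0, 0], 8]
    - [[0.6, -2.4, 0], [0, 0, 0], 8]
    - [[0.6, -2.4, 0], [0, 0, 0], 8]
    - [[0.6, -2.4, 0], [0, 0, 0], 8]

```text
time: 16.5
ee_pos: [0.5538, -0.108, 0.0975]
ee_rot: [3.141, -0.002, 1.803]
contact_force: [-7.5, 25.6, 9.6]
grip_width: 0.155
gripper_force: 60.0
```

Run:
```python
from m import *
s_=r.state();print(s_['time'],s_['ee_pos'],s_['contact_force'],s_['torque'])
S=r.grab_frame('scene');W=r.grab_frame('wrist')
save('p7',np.vstack([cv2.resize(S[145:200,150:280],(560,237),interpolation=2),cv2.resize(W,(560,360))[:340]]))
```

```text
16.5 [ 0.55378139 -0.10802063  0.09746327] [-7.52612432 25.57079695  9.63022154] [ 6.26856989  1.71920014 -0.05084403]
```

View pics/p7.png

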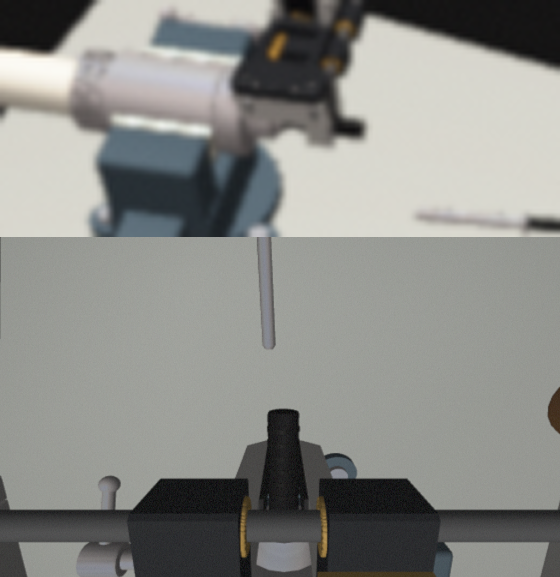

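The liner is now well out of the mouth (crop (30,85)). The collar is near the hub, hidden by the gripper, and the handle has not slipped in the grip. I'll feel for the stop in small steps.

step_arm:
  steps:
    - [[0, 0, 0], [0, 0, 0], 8]
    - [[0, 0, 0], [0, 0, 0], 8]
    - [[0, 0, 0], [0, 0, 0], 8]

```text
time: 16.85
ee_pos: [0.5537, -0.1079, 0.0975]
ee_rot: [3.141, -0.002, 1.803]
contact_force: [-3.0, 12.1, 6.4]
grip_width: 0.158
gripper_force: 60.0
```

step_arm:
  steps:
    - [[0.25, -1, 0], [0, 0, 0], 8]
    - [[0.25, -1, 0], [0, 0, 0], 8]
    - [[0, 0, 0], [0, 0, 0], 8]
    - [[0, 0, 0], [0, 0, 0], 8]

```text
time: 17.18
ee_pos: [0.5538, -0.108, 0.0974]
ee_rot: [-3.141, -0.004, 1.805]
contact_force: [-7.6, 22.5, 11.2]
grip_width: 0.154
gripper_force: 60.0
```

step_arm:
  steps:
    - [[0.25, -1, 0], [0, 0, 0], 8]
    - [[0.25, -1, 0], [0, 0, 0], 8]
    - [[0, 0, 0], [0, 0, 0], 8]
    - [[0, 0, 0], [0, 0, 0], 8]

```text
time: 17.52
ee_pos: [0.5538, -0.1081, 0.0974]
ee_rot: [-3.141, -0.006, 1.806]
contact_force: [-11.2, 31.6, 15.2]
grip_width: 0.156
gripper_force: 60.0
```

Run:
```python
from m import *
t=r.calibration('scene');S=np.mean([r.grab_frame('scene').astype(float) for _ in range(3)],0)
u=np.array([.23118,-.97291]);h=np.array([.5615,-.147])
a=proj(t,[*(h-u*.055),.115]);b=proj(t,[*(h-u*.085),.115])
f=np.linspace(0,1,31);X=np.float32([a[0]+(b[0]-a[0])*f]);Y=np.float32([a[1]+(b[1]-a[1])*f])
for off in(-.5,.5): print(cv2.remap(S.astype(np.float32),X,Y+off,1)[0].sum(1).round(0))
```

```text
[239. 251. 267. 279. 288. 282. 282. 281. 284. 280. 282. 288. 301. 317.
 324. 350. 378. 408. 443. 485. 529. 574. 590. 606. 621. 630. 631. 633.
 635. 636. 636.]
[119. 122. 128. 132. 135. 133. 133. 134. 136. 135. 136. 141. 154. 168.
 176. 215. 259. 304. 357. 415. 474. 535. 563. 588. 611. 625. 629. 632.
 636. 636. 636.]
```

step_arm:
  steps:
    - [[-0.7, 2.9, 0], [0, 0, 0], 8]
    - [[0, 0, 0], [0, 0, 0], 16]
    - [[0, 0, 0], [0, 0, 0], 60]
    - [[0, 0, 0], [0, 0, 0], 60]
    - [[0, 0, 0], [0, 0, 0], 60]
    - [[0, 0, 0], [0, 0, 0], 60]
    - [[0, 0, 0], [0, 0, 0], 60]
    - [[0, 0, 0], [0, 0, 0], 60]
    - [[0, 0, 0], [0, 0, 0], 60]
    - [[0, 0, 0], [0, 0, 0], 60]
    - [[0, 0, 0], [0, 0, 0], 60]
    - [[0, 0, 20], [0, 0, 0], 60]
    - [[0, 0, 35], [0, 0, 0], 60]
    - [[0, 0, 35], [0, 0, 0], 60]
    - [[0, 0, 35], [0, 0, 0], 60]
    - [[0, 0, 35], [0, 0, 0], 60]

```text
time: 19.0
ee_pos: [0.5537, -0.1107, 0.2589]
ee_rot: [-3.142, -0.0, 1.802]
contact_force: [0.0, 0.1, 0.1]
grip_width: 0.635
gripper_force: 0.0
```

step_arm:
  steps:
    - [[-10, -20, 0], [0, 0, 0], 60]
    - [[-10, -36, 0], [0, 0, 0], 60]
    - [[-10, -36, 0], [0, 0, 0], 60]
    - [[-10, -36, 0], [0, 0, 0], 60]
    - [[-10, -36, 0], [0, 0, 0], 60]
    - [[-2, -20, 0], [0, 0, 0], 60]
    - [[0, 0, 0], [0, 0, 0], 60]
    - [[0, 0, 0], [0, 0, 0], 60]
    - [[0, 0, 0], [0, 0, 0], 60]

```text
time: 19.75
ee_pos: [0.5023, -0.2938, 0.2571]
ee_rot: [3.141, -0.0, 1.803]
contact_force: [0.5, 1.0, 0.6]
grip_width: 0.641
gripper_force: 0.0
```

Run:
```python
from m import *
s_=r.state();print(s_['time'],s_['ee_pos'],s_['contact_force'])
S=r.grab_frame('scene');W=r.grab_frame('wrist');np.save('pics/W8.npy',W)
save('p8',np.vstack([cv2.resize(S[145:200,130:260],(600,254),interpolation=2),cv2.resize(W[:120,250:460],(600,343),interpolation=2)]))
```

```text
19.75 [ 0.50231877 -0.29378477  0.25713764] [0.53649278 1.00074292 0.58268143]
```

View pics/p8.png

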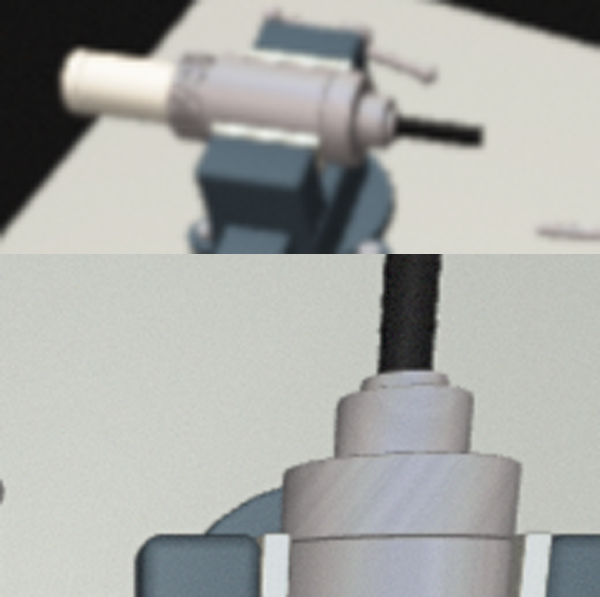

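The collar sits flush on the hub with no gap (crop (405,380)), the liner stands far out of the mouth (crop (115,85)), and the robot is clear. Handing in.

```bash
python3 -c "
from station import r
print(r.job_done())"
```

```text
the job is handed in; nothing more can be done
None
```

The job is handed in: the rod is home with its collar on the hub, the liner has slid out of the mouth, and the arm is clear at about 20 s; I never went near the cap, beaker or bottle, but I viewed 11 pictures, one over the limit of 10.

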